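# Gather the stoppers in the spout corner of the tray and hold it tipped

### The job

Take the steel tray by its bar and slide it along the bench, without lifting it, until it stands centred on the empty ring. There lift it a few centimetres clear of the bench and tip it, about 30 degrees, so that all four loose stoppers slide together into the corner with the spout. Finish while holding it like that, still, above that ring: do not put it down or let go; spill no stopper and leave the beaker, bottle and tube rack alone.

Things in the scene. Friction and masses are not known exactly. Their poses are not given: they have to be found in the camera images.
- tray_grip (a point): Middle of the carrying bar of a loose open dark steel tray (210 x 160 x 35 mm outside, walls and floor 4 mm, about 0.45 kg). The bar, 210 mm long, 16 wide, 14 thick, runs lengthwise above the tray's centre on a post at each end; this point is 90 mm above the tray's underside. Tray axes: x along the bar, y across, z out of the open top.
- tray_corner (a point): Inside of the tray's spout corner, on the tray floor: at (101, 76, -86) mm from tray_grip in the tray's axes (same axes). It is the only corner with a small pouring spout outside its rim, sticking out about 30 mm diagonally.
- ring_goal_mark (a point): Centre of the empty marked place: a thin dark ring, 140 mm across, with a dot in its middle, flat on the bench. At the bench surface, z = 0.
- ring_start_mark (a point): Centre of an equal ring on which the tray stands at the start (hidden below it).
- beaker_mid (a point): Bystander: glass beaker, 80 mm wide at the rim, 100 mm high; this point is its middle, half-way up.
- bottle_mid (a point): Bystander: plastic bottle, 64 mm wide, 150 mm high; this point is its middle, half-way up.
- rack_mid (a point): Bystander: tube rack, 70 x 190 mm, 48 mm high, tubes to 78 mm; this point is its middle, 24 mm up.
- stopper1_mid (a point): White PTFE stopper lying loose in the tray: a disc 24 mm across and 12 mm high with a stub 16 mm across and 6 mm high on top, 16 g, slippery (it slides on the tray at a slope of about 8 to 13 degrees, more along a wall). This point is the middle of the disc, 6 mm up; z is its axis.
- stopper2_mid (a point): White PTFE stopper lying loose in the tray: a disc 24 mm across and 12 mm high with a stub 16 mm across and 6 mm high on top, 16 g, slippery (it slides on the tray at a slope of about 8 to 13 degrees, more along a wall). This point is the middle of the disc, 6 mm up; z is its axis.
- stopper3_mid (a point): White PTFE stopper lying loose in the tray: a disc 24 mm across and 12 mm high with a stub 16 mm across and 6 mm high on top, 16 g, slippery (it slides on the tray at a slope of about 8 to 13 degrees, more along a wall). This point is the middle of the disc, 6 mm up; z is its axis.
- stopper4_mid (a point): White PTFE stopper lying loose in the tray: a disc 24 mm across and 12 mm high with a stub 16 mm across and 6 mm high on top, 16 g, slippery (it slides on the tray at a slope of about 8 to 13 degrees, more along a wall). This point is the middle of the disc, 6 mm up; z is its axis.

How it is judged:
By the outcome, as a careful person would: the job done as asked, in the order asked, and still so for the second after the job is handed in, while the arm keeps its last pose, push and grip.
It also fails if it takes over 45 s, if anything falls off the work surface, if the arm or the gripper's body presses on something with over 40 N, if the wrist force passes 120 N, or if a joint passes its speed limit or range.

### The arm

A 6-joint arm with a two-finger parallel gripper is mounted at the origin on the work surface. World frame = base frame: x ahead of the robot, y to its left, z up, the work surface at z = 0. Lengths are in mm, angles in rad, forces in N, time in s.
With the tool pointing down it reaches from about 300 to 775 mm from the base axis. Payload 14.6 kg.
Tool frame: the origin (TCP) lies on the centre line of the jaws, within the pads' length; the fingertips stand 19 mm ahead of it and the grasp point (between the pads) is the TCP (bot.tip_reach is the distance from the TCP to the fingertips, in mm); y points along the fingers, x is the direction in which the jaws open and shut, and the axes are right-handed (so a half turn about y gives the same grasp; the last joint's range is limited). The gripper opens to 85 mm and grips with 20 to 120 N. Pads are 22 mm wide; open, the fingers measure 114 mm over their backs; the gripper's body (76 mm by 85 mm) begins 54 mm behind the grasp point. The pads swing forward as they close: fully open they stand 13 mm farther back than shut.
Start: joints at [-1.337, 0.3, 1.521, -0, 1.321, -0.067], TCP at [162.949, -525.297, 250.281] pointing down, gripper open.
Joint ranges: [-3.03, 3.03], [-0.79, 2.21], [0.23, 2.52], [-1.04, 4.18], [0, 3.07], [-2.55, 2.55]. Speed limits (rad/s): [2.22, 2.22, 2.57, 3.14, 3.14, 3.14].

### API

Orientations are given as a unit quaternion [w, x, y, z].
In Python, from rig import bot gives the robot as it stands. Calls block until the motion is done:
- bot.move_to(position, orientation): joint-space move of the TCP to a pose.
- bot.servo_line(position, attitude=None, speed=150, until_force=None): straight line of the TCP; attitude=None keeps the orientation; speed is the mean speed in mm/s. With until_force (N) it stops when the force on the tool has changed by that much, and returns True; else False.
- bot.move_joints(angles): joint-space move.
- bot.move_gripper(opening, grip_force=None): finger opening in mm; grip_force is the grip in N (None keeps the last); returns when the fingers have stopped.
- bot.dwell(seconds).
- bot.ik(position, orientation): joint angles nearest the present ones, or None.
- bot.read_state(): the state.
- bot.read_camera(name): name is "scene" or "top"; returns a dict with "image" (480x640x3 uint8, blue, green, red), "depth" (480x640 float32, mm along the optical axis (not along the pixel's ray), 0 where there is no reading), "fovy" (degrees; the focal length in pixels is half the picture's height over the tangent of half this angle, whatever the lens; pixels are square), "cx", "cy" (the principal point, pixels), "eye" and "attitude" of the camera in the world. Camera axes: x right, y down, z forward; pixel columns grow to the right and rows downward; lengths in mm; the calibration is good to about 2 mm. A picture is of the moment at which its call begins.
A pose or a line that the arm cannot do raises bot.MotionError and nothing moves.
- bot.finish_job(): hands the job in, once; it reports no verdict.
The state is a dict: "clock": time; "joint_positions": joint angles; "qvel": joint speeds; "effort": joint torques, N m; "ee_pos": TCP position; "tool_rot": TCP orientation; "ft_force": force on the tool from outside, world axes, zero at the start; "moment": the same for the moment, N m; "grip_width": finger opening in mm.
Only numpy, scipy, OpenCV 4.12 (cv2) and the standard library are available. Lean on these libraries where they do the work, as an engineer would, in place of code of your own. Each camera call takes 0.05 s, during which the arm holds its last target.

## Working session

There is one attempt and no reset: what is moved stays moved. The work goes in short steps, each a Python script; the robot and the scene stay as the last script left them, time stands still between calls to the robot, and variables do not carry over. Pictures are saved under pics/ and viewed, and the job is handed in when it is done.

```bash
ls; mkdir -p pics
python3 - <<'E'
from rig import bot
import cv2,pickle
for n in ("top","scene"):
    c=bot.read_camera(n); cv2.imwrite(f"pics/{n}0.png",c["image"]); pickle.dump(c,open(f"{n}0.pkl","wb"))
    print(n,c["fovy"],c["cx"],c["cy"],c["eye"],c["attitude"], {k:v for k,v in c.items() if k not in("image","depth")}.keys())
print(bot.read_state())
E
```

```text
pics
top 49.830484018958096 321.41150605467664 249.11451955038424 [ 522.45194137  138.26825309 1119.06677178] [ 0.03360907 -0.70338674  0.70923682 -0.03317615] dict_keys(['fovy', 'cx', 'cy', 'eye', 'attitude'])
scene 43.50720285385744 319.7475610900614 243.04382385808105 [1112.85394768 -612.48430124  791.38865031] [-0.42269818  0.85637562  0.26378053 -0.13552446] dict_keys(['fovy', 'cx', 'cy', 'eye', 'attitude'])
{'clock': 0.1, 'joint_positions': array([-1.33659261e+00,  3.00414534e-01,  1.52149288e+00,  1.05084702e-05,
        1.32072253e+00, -6.66265895e-02]), 'qvel': array([-6.16001779e-04, -2.44488486e-03, -2.72738470e-03, -8.96253221e-04,
       -1.80352543e-03,  1.29969641e-05]), 'effort': array([ 2.94590543e-03, -5.44372272e+01, -3.62367475e+01,  2.35201878e-05,
        3.04938112e-03,  4.40084406e-06]), 'ee_pos': array([ 162.91480494, -525.12440814,  249.78965336]), 'tool_rot': array([ 0.56951762, -0.5690387 ,  0.41970865, -0.41915306]), 'ft_force': array([-0.57046589, -0.25622804, -0.3338519 ]), 'moment': array([-0.01680886, -0.05668652,  0.00106011]), 'grip_width': 85.24864613014822}
```

View pics/top0.png

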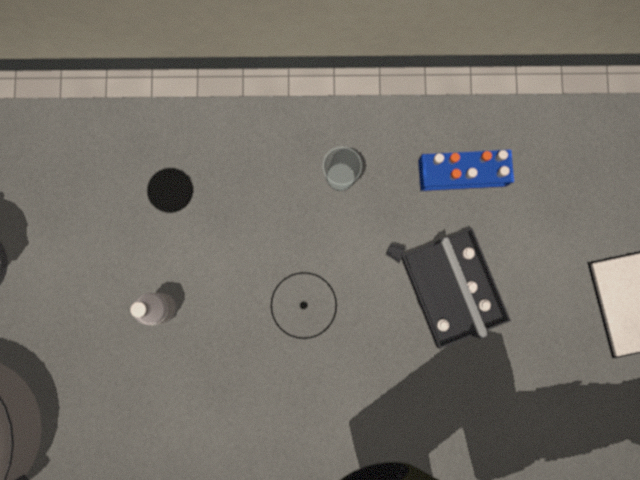

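View pics/scene0.png

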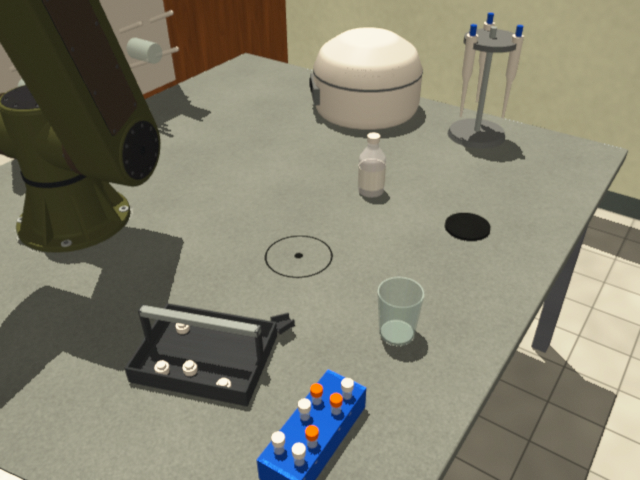

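```bash
cat > h.py <<'E'
import numpy as np,cv2,pickle
from scipy.spatial.transform import Rotation as R
def rot(q): return R.from_quat([q[1],q[2],q[3],q[0]])
def quat(r):
    q=r.as_quat(); return [q[3],q[0],q[1],q[2]]
def f(c): return 240/np.tan(np.radians(c["fovy"])/2)
def ray(c,u,v): return rot(c["attitude"]).apply([(u-c["cx"])/f(c),(v-c["cy"])/f(c),1])
def atz(c,u,v,z):
    d=ray(c,u,v); return c["eye"]+d*(z-c["eye"][2])/d[2]
def cloud(c):
    v,u=np.mgrid[0:480,0:640]; d=c["depth"].astype(float)
    p=np.stack([(u-c["cx"])/f(c)*d,(v-c["cy"])/f(c)*d,d],-1)
    return rot(c["attitude"]).apply(p.reshape(-1,3)).reshape(480,640,3)+c["eye"]
def proj(c,p):
    q=rot(c["attitude"]).inv().apply(np.asarray(p)-c["eye"]); q=np.atleast_2d(q)
    return q[:,:2]/q[:,2:]*f(c)+[c["cx"],c["cy"]]
E
python3 - <<'E'
from h import *
np.set_printoptions(suppress=True,precision=1)
c=pickle.load(open("top0.pkl","rb")); s=pickle.load(open("scene0.pkl","rb"))
P=cloud(c)
print("ring",atz(c,303.5,305,0),"scene",atz(s,298.5,255.5,0), "start x-dir")
# bar points
m=(P[...,2]>82)&(P[...,2]<100); m[:215]=0;m[355:]=0;m[:,:400]=0;m[:,520:]=0
b=P[m]; print(len(b),np.median(b[:,2]),b.min(0),b.max(0))
r=cv2.minAreaRect(b[:,:2].astype(np.float32)); print(r)
m2=(P[...,2]>25)&(P[...,2]<45); m2[:215]=0;m2[355:]=0;m2[:,:400]=0;m2[:,520:]=0
print(cv2.minAreaRect(P[m2][:,:2].astype(np.float32)))
for n,(u,v) in dict(st1=(469,253),st2=(473,287),st3=(485,305),st4=(443,326)).items(): print(n,P[v,u],atz(c,u,v,22))
print("corners z35",[atz(c,u,v,35) for u,v in [(403,258),(470,228),(509,320),(440,346)]])
print("spout",atz(c,393,251,30))
for n,(u,v) in dict(bea=(342,165),bottle=(138,310),disc=(170,190)).items(): print(n,P[v,u],atz(c,u,v,0))
mm=(P[...,2]>10); mm[200:]=0; mm[:140]=0; 
for a,bb in [(310,370),(410,530)]:
    k=mm.copy();k[:,:a]=0;k[:,bb:]=0; print(cv2.minAreaRect(P[k][:,:2].astype(np.float32)),P[k][:,2].max())
k=(P[...,2]>20); k[:285]=0;k[330:]=0;k[:,:120]=0;k[:,180:]=0;print(P[k].min(0),P[k].max(0))
E
```

```text
ring [507.9 178.1   0. ] scene [505.7 178.9   0. ] start x-dir
967 95.98607546620065 [ 441.5 -186.5   82.8] [641.6 -98.5 100. ]
((541.7089233398438, -142.1326446533203), (210.156494140625, 17.418672561645508), 20.60004234313965)
((548.91259765625, -135.3651123046875), (228.33865356445312, 169.9105987548828), 20.612154006958008)
st1 [ 615.2 -175.1   24.9] [ 615.5 -175.9   22. ]
st2 [ 543.2 -182.2   20.5] [ 543.2 -181.8   22. ]
st3 [ 505.1 -204.4   26.5] [ 505.1 -205.8   22. ]
st4 [ 461.9 -115.8   21.9] [ 461.9 -115.8   22. ]
corners z35 [array([605., -33.,  35.]), array([ 667.4, -176.1,   35. ]), array([ 473.9, -250.4,   35. ]), array([ 421.7, -105.3,   35. ])]
spout [620.4 -13.   30. ]
bea [814.   91.6   3.1] [814.8  91.5   0. ]
bottle [503.2 480.3 152.6] [500.2 534.4   0. ]
disc [759.8 467.6   9.8] [761.9 470.6   0. ]
((674.3450927734375, 97.43963623046875), (76.73802947998047, 305.0659484863281), 89.07418823242188) 1119.0667717837334
((716.17529296875, -40.27012634277344), (151.259033203125, 504.71734619140625), 30.652881622314453) 1119.0667717837334
[472.1 138.3  20.9] [ 535.9  506.2 1119.1]
```

```bash
cat >> h.py <<'E'
def tray_rot(yaw,tilt=0,phi=0):
    "tray attitude: yaw(deg), then tipped by tilt so that downhill is at azimuth phi (tray axes)"
    p=np.radians(phi); ax=np.array([-np.sin(p),np.cos(p),0])
    return R.from_euler('z',yaw,degrees=True)*R.from_rotvec(np.radians(tilt)*ax)
def tool(yaw,tilt=0,phi=0,flip=1):
    M=np.column_stack([[0,flip,0],[0,0,-1],[-flip,0,0]])
    return tray_rot(yaw,tilt,phi)*R.from_matrix(M)
YAW=20.6; START=np.array([541.7,-142.1,90.]); GOAL=np.array([507.,178.4,0.])
def grip_pos(h,tilt,phi,yaw,pivot=50):
    "TCP with the point `pivot` mm below the grip kept over GOAL, at lowest-point clearance h"
    T=tray_rot(yaw,tilt,phi)
    pts=np.array([[x,y,z] for x in(-105,105) for y in(-80,80) for z in(-90,-55)]+[[127,102,-60]]) # spout
    q=T.apply(pts); off=T.apply([0,0,pivot])
    return np.array([GOAL[0]+off[0],GOAL[1]+off[1],h-q[:,2].min()])
E
python3 - <<'E'
from h import *
from rig import bot
np.set_printoptions(suppress=True,precision=2)
s=cv2.imread("pics/scene0.png"); cv2.imwrite("pics/z0.png",cv2.resize(s[290:420,110:310],None,fx=4,fy=4,interpolation=cv2.INTER_CUBIC))
print(rot(bot.read_state()["tool_rot"]).as_matrix())
for fl in(1,-1):
    print("flip",fl)
    print(bot.ik(START,quat(tool(YAW,flip=fl))), bot.ik(START+[0,0,80],quat(tool(YAW,flip=fl))))
    for yaw in (YAW,YAW+15,YAW-15,YAW+30,YAW+45,YAW+60):
        print(yaw)
        for t,ph in((0,0),(30,90),(30,45),(30,0),(30,-15)):
            p=grip_pos(45,t,ph,yaw); print(t,ph,p,bot.ik(p,quat(tool(yaw,t,ph,fl))))
E
```

```text
[[ 0.3  -0.    0.96]
 [-0.96  0.    0.3 ]
 [-0.   -1.    0.  ]]
flip 1
[-0.32  0.5   1.64 -0.    1.   -2.25] [-0.32  0.4   1.58 -0.    1.16 -2.25]
20.6
0 0 [507.  178.4 135. ] [ 0.27  0.4   1.68 -0.    1.07 -1.66]
30 90 [498.2  201.8  162.94] [ 0.52  0.43  1.64 -0.55  1.22 -1.18]
30 45 [517.33 201.17 188.35] [ 0.44  0.58  1.34 -0.33  1.63 -1.44]
30 0 [530.4  187.2  175.44] [ 0.29  0.67  1.23 -0.04  1.77 -1.64]
30 -15 [531.88 180.84 184.01] [ 0.23  0.66  1.23  0.07  1.77 -1.7 ]
35.6
0 0 [507.  178.4 135. ] [ 0.27  0.4   1.68 -0.    1.07 -1.92]
30 90 [492.45 198.73 162.94] [ 0.53  0.36  1.74 -0.6   1.08 -1.36]
30 45 [511.08 203.06 188.35] [ 0.48  0.53  1.42 -0.41  1.53 -1.63]
30 0 [527.33 192.95 175.44] [ 0.34  0.66  1.24 -0.14  1.74 -1.84]
30 -15 [530.4  187.2  184.01] [ 0.29  0.66  1.22 -0.04  1.78 -1.9 ]
5.600000000000001
0 0 [507.  178.4 135. ] [ 0.27  0.4   1.68 -0.    1.07 -1.4 ]
30 90 [504.56 203.28 162.94] [ 0.51  0.5   1.54 -0.49  1.36 -1.  ]
30 45 [522.87 197.72 188.35] [ 0.39  0.62  1.27 -0.24  1.71 -1.25]
30 0 [531.88 180.84 175.44] [ 0.23  0.66  1.24  0.07  1.76 -1.44]
30 
[... 2425 characters left out ...]
 0.65  1.24 -0.14  1.76  1.04]
65.6
0 0 [507.  178.4 135. ] [ 0.27  0.4   1.68 -0.    1.07  0.7 ]
30 90 [484.23 188.73 162.94] [ 0.47  0.22  1.92 -0.61  0.75  1.3 ]
30 45 [498.2  201.8  188.35] [ 0.52  0.4   1.62 -0.54  1.27  1.15]
30 0 [517.33 201.17 175.44] [ 0.44  0.6   1.35 -0.33  1.61  0.92]
30 -15 [522.87 197.72 184.01] [ 0.39  0.63  1.28 -0.24  1.7   0.84]
80.6
0 0 [507.  178.4 135. ] [ 0.27  0.4   1.68 -0.    1.07  0.43]
30 90 [482.34 182.48 162.94] [ 0.41  0.17  1.99 -0.51  0.59  0.94]
30 45 [492.45 198.73 188.35] [ 0.53  0.32  1.72 -0.59  1.12  0.96]
30 0 [511.08 203.06 175.44] [ 0.48  0.54  1.43 -0.41  1.51  0.74]
30 -15 [517.33 201.17 184.01] [ 0.44  0.59  1.34 -0.33  1.62  0.65]
```

View pics/z0.png

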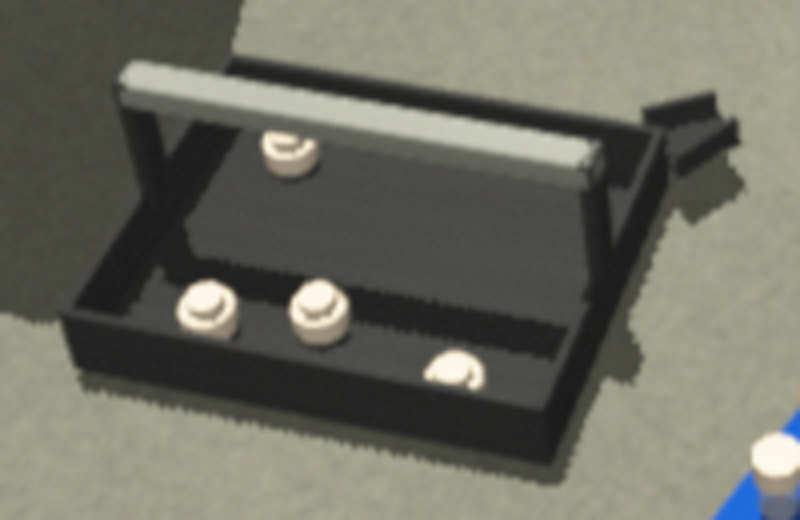

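Run:
```python
from h import *
from rig import bot
np.set_printoptions(suppress=True,precision=2)
q=quat(tool(YAW,flip=-1))
bot.move_to(START+[0,0,100],q)
bot.servo_line(START+[0,0,0],speed=120,until_force=8)
s=bot.read_state(); print(s["clock"],s["ee_pos"],s["ft_force"])
bot.move_gripper(10,grip_force=90)
s=bot.read_state(); print(s["clock"],s["ee_pos"],s["ft_force"],s["moment"],s["grip_width"])
for n in("top","scene"):
    c=bot.read_camera(n); cv2.imwrite(f"pics/{n}1.png",c["image"]); pickle.dump(c,open(f"{n}1.pkl","wb"))
```

```text
3.0417 [ 542.07 -142.27   90.74] [ 1.03 -0.13 -0.04]
3.6917 [ 541.86 -142.15   90.32] [-0.55 -0.11  4.53] [ 0.07  0.13 -0.05] 14.540401918248564
```

```bash
python3 -c "
import cv2,numpy as np
a=cv2.imread('pics/top1.png')[200:380,360:560];b=cv2.imread('pics/scene1.png')[260:430,100:330]
r=lambda i:cv2.resize(i,(400,340),interpolation=cv2.INTER_CUBIC)
cv2.imwrite('pics/z1.png',np.hstack([r(a),r(b)]))"
```

```text
(no output)
```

View pics/z1.png

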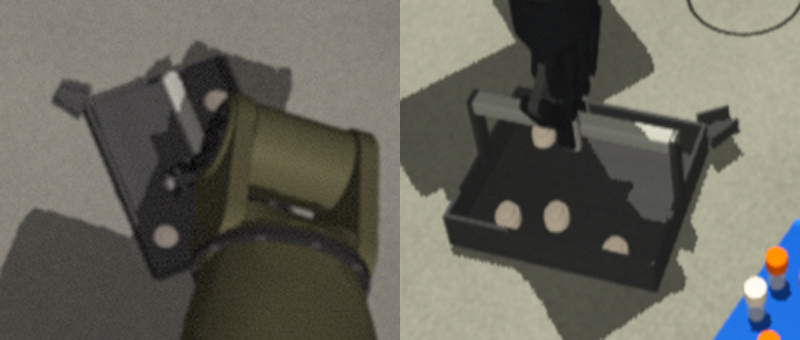

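The bar is gripped at its middle: in the zoom, the pads straddle it at about (560,115). The bench pushes up at 4.5 N, so the tray is still seated. Next is the slide.

Run:
```python
from h import *
from rig import bot
np.set_printoptions(suppress=True,precision=2)
q=quat(tool(YAW,flip=-1)); off=np.array([0,0,0.])
A=START.copy(); B=np.array([GOAL[0],GOAL[1],90.])
z=89.7
for t in (0.08,.54,1.0):
    p=A+(B-A)*t; p[2]=z
    bot.servo_line(p,q,speed=70)
    s=bot.read_state(); print(s["clock"],s["ee_pos"],s["ft_force"],s["moment"],s["grip_width"])
bot.dwell(.2)
for n in("top","scene"):
    c=bot.read_camera(n); cv2.imwrite(f"pics/{n}2.png",c["image"]); pickle.dump(c,open(f"{n}2.pkl","wb"))
a=cv2.imread('pics/top2.png')[220:400,220:420];b=cv2.imread('pics/scene2.png')[170:340,190:420]
r=lambda i:cv2.resize(i,(400,340),interpolation=cv2.INTER_CUBIC)
cv2.imwrite('pics/z2.png',np.hstack([r(a),r(b)]))
s=bot.read_state(); print(s["clock"],s["ee_pos"],s["ft_force"])
```

```text
4.3083 [ 539.29 -115.82   90.31] [-1.02  5.46  7.75] [0.79 0.07 0.01] 14.51931182035501
6.575 [523.5   30.62  90.33] [ 0.89 -4.71  8.15] [-0.7  -0.08  0.1 ] 14.463647314174432
8.8417 [507.47 178.1   90.31] [ 0.81 -4.59  7.79] [-0.82 -0.08  0.05] 14.396785654592803
9.1417 [507.45 178.08  90.27] [ 0.48 -5.34  8.01]
```

View pics/z2.png

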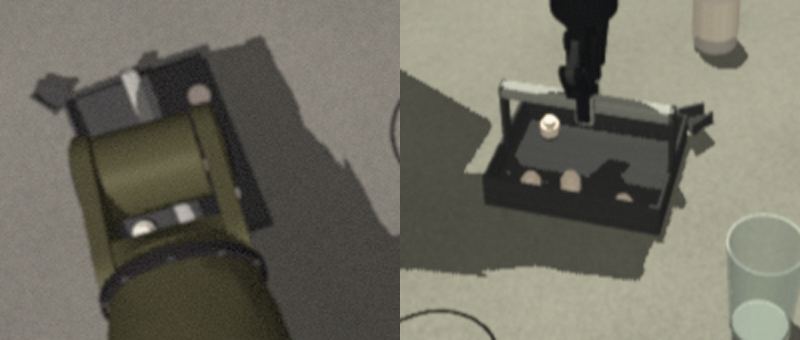

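View pics/scene2.png

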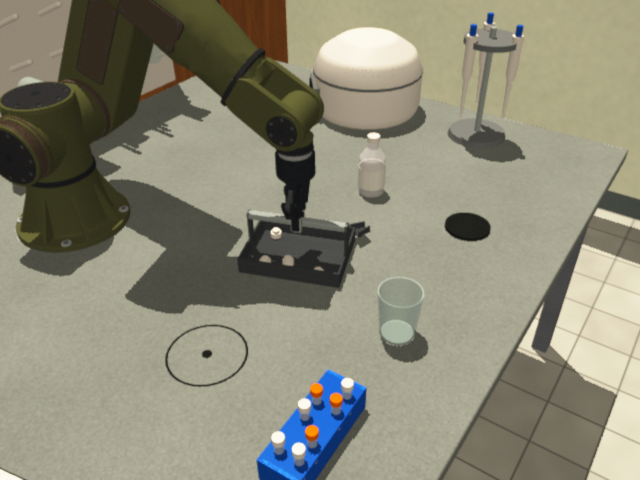

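Tray now covers the goal ring; the start ring is exposed at scene (207,354). I'll check the centring by overlaying the expected tray outline.

Run:
```python
from h import *
np.set_printoptions(suppress=True,precision=1)
out=[]
for n in("top","scene"):
    c=pickle.load(open(n+"2.pkl","rb")); im=cv2.resize(c["image"],None,fx=4,fy=4,interpolation=cv2.INTER_CUBIC)
    T=tray_rot(YAW); g=np.array([507.,178.4,90])
    for z,col in((-55,(0,255,255)),(-90,(0,255,0))):
        pts=T.apply([[105,80,z],[-105,80,z],[-105,-80,z],[105,-80,z]])+g
        cv2.polylines(im,[np.int32((proj(c,pts)+.5)*4)],True,col,1)
    pts=T.apply([[105,8,7],[-105,8,7],[-105,-8,7],[105,-8,7]])+g
    cv2.polylines(im,[np.int32((proj(c,pts)+.5)*4)],True,(255,0,255),1)
    u,v=(304,305) if n=="top" else (298,250)
    w=im[4*v-300:4*v+300,4*u-320:4*u+320]; out.append(cv2.resize(w,(400,375)))
    out[-1]=w
    if n=="scene": print("startring",atz(c,206.5,354,0))
cv2.imwrite("pics/o2t.png",out[0]);cv2.imwrite("pics/o2s.png",out[1])
```

```text
startring [ 535.3 -135.1    0. ]
```

View pics/o2t.png

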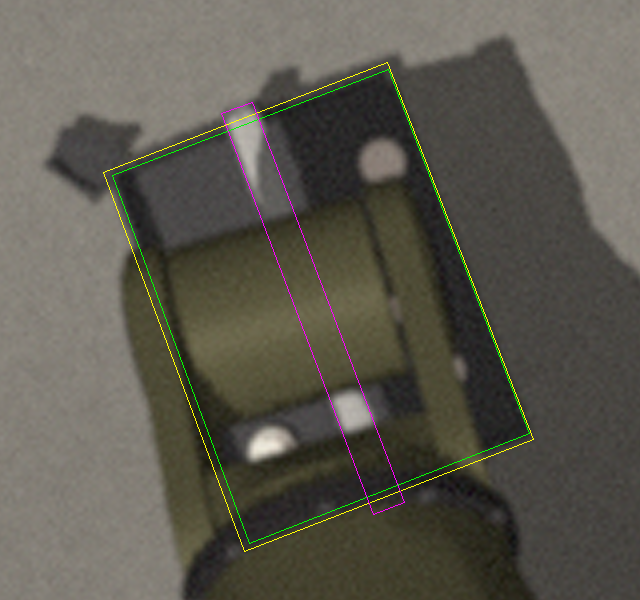

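View pics/o2s.png

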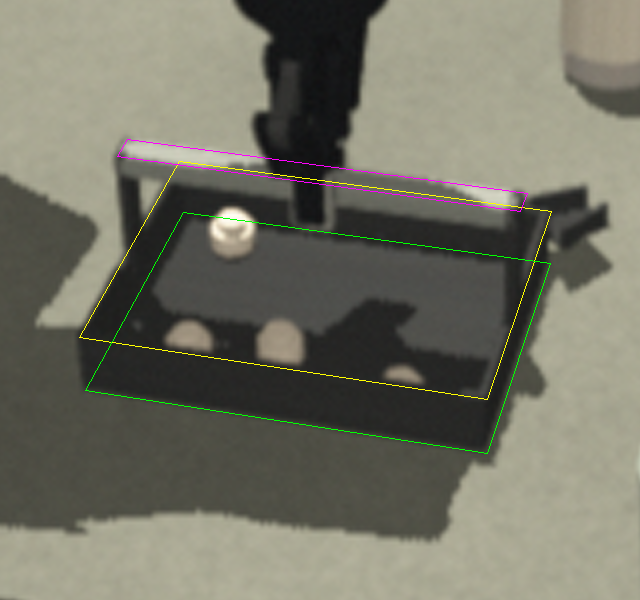

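```bash
cat >> h.py <<'E'
from rig import bot
def go(h,tilt,phi,T,yaw=YAW):
    "one straight segment lasting about T seconds"
    p=grip_pos(h,tilt,phi,yaw); d=np.linalg.norm(p-bot.read_state()["ee_pos"])
    bot.servo_line(p,quat(tool(yaw,tilt,phi,-1)),speed=max(d/T,1.))
    s=bot.read_state(); print(tilt,phi,"clk %.2f"%s["clock"],s["ee_pos"].round(1),s["ft_force"].round(1),s["moment"].round(2),"w %.1f"%s["grip_width"])
def snap(k,ctr=(300,225),half=(100,75)):
    for n in("top","scene"):
        c=bot.read_camera(n); cv2.imwrite(f"pics/{n}{k}.png",c["image"]); pickle.dump(c,open(f"{n}{k}.pkl","wb"))
    a=cv2.imread(f"pics/top{k}.png")[220:400,200:400];b=cv2.imread(f"pics/scene{k}.png")[140:310,200:400]
    r=lambda i:cv2.resize(i,(400,340),interpolation=cv2.INTER_CUBIC)
    cv2.imwrite(f"pics/z{k}.png",np.hstack([r(a),r(b)]))
E
python3 - <<'E'
from h import *
go(45,0,0,1.2)
go(45,10,75,1.2)
snap("3a")
go(45,20,75,1.5)
bot.dwell(.3)
snap("3")
E
```

```text
0 0 clk 10.51 [506.9 178.4 134.7] [ 0.5 -0.  -4.1] [0.02 0.02 0.01] w 14.4
10 75 clk 11.84 [506.2 186.9 151.7] [ 0.4  0.2 -4.6] [ 0.29  0.04 -0.02] w 14.5
20 75 clk 13.58 [505.3 195.3 165.3] [-0.7 -0.3 -4.8] [ 0.52  0.05 -0.01] w 14.2
```

View pics/z3.png

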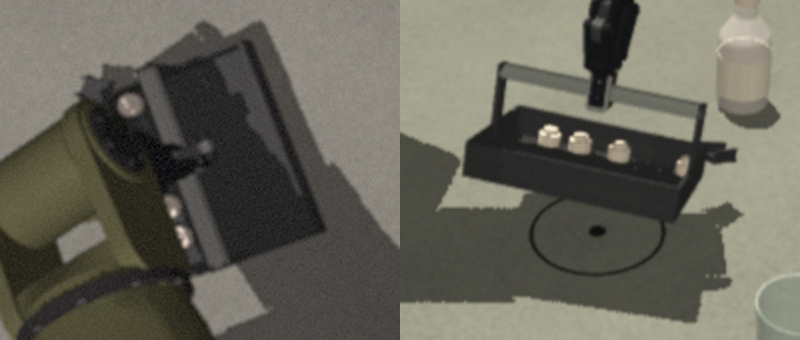

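View pics/scene3.png

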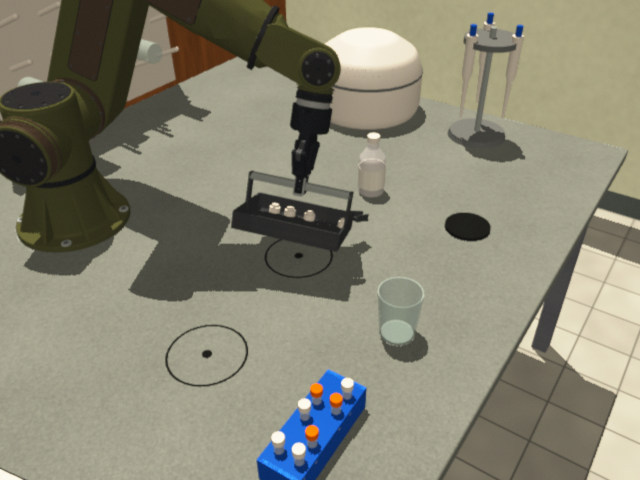

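Scene view: three stoppers sit along the +y wall, at zoom (550,135), (580,142) and (618,150). One is in the spout corner at (683,165). Tipping to 45° now would leave them in a row along the wall. I'll level the tray, let them run towards +x with a slight inward drift, then tip to the diagonal so they bunch up.

Run:
```python
from h import *
go(45,4,60,1.2)
go(45,8,-20,.8)
go(45,20,-20,1.8)
bot.dwell(.3)
snap("4")
```

```text
4 60 clk 15.33 [507.6 182.  143.4] [ 0.2 -0.4 -5. ] [ 0.11 -0.01  0.02] w 14.3
8 -20 clk 16.28 [513.8 178.5 151.6] [ 0.3  1.1 -4.8] [-0.08 -0.19 -0.02] w 14.7
20 -20 clk 18.23 [524.  178.6 172.7] [ 0.1  0.3 -4.7] [-0.05 -0.5   0.01] w 14.4
```

View pics/z4.png

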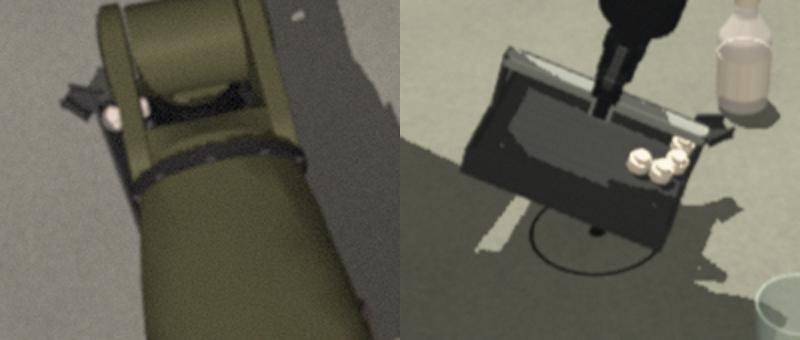

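The four are now bunched by the +x wall, at zoom (640–690, 145–170). Next is the final 30° diagonal tip.

Run:
```python
from h import *
go(45,20,40,1.2)
go(45,30,45,1.5)
bot.dwell(.5)
snap("5")
```

```text
20 40 clk 19.98 [515.5 193.1 174.7] [-0.1 -0.6 -4.7] [ 0.42 -0.18 -0.  ] w 14.1
30 45 clk 21.62 [517.3 201.1 188.4] [-0.7  0.  -4.5] [ 0.68 -0.26 -0.04] w 14.4
```

View pics/z5.png

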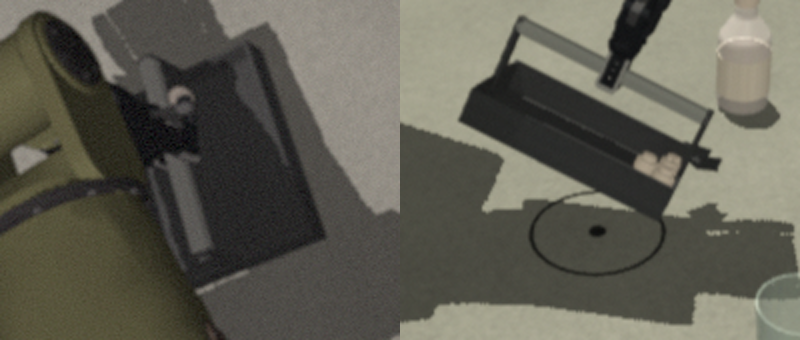

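View pics/scene5.png

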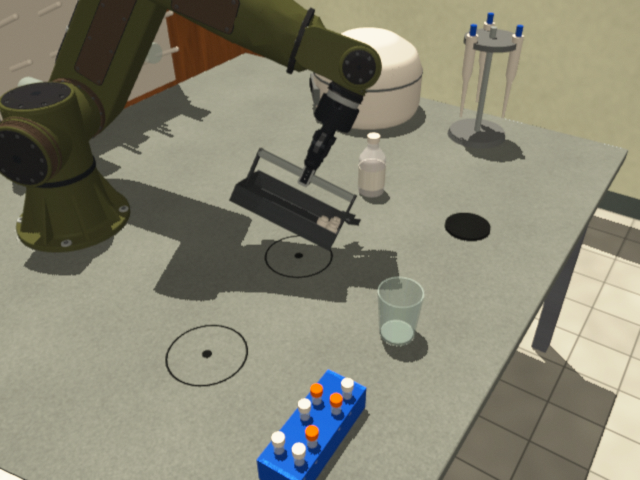

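```bash
cat > ov.py <<'E'
import sys
from h import *
k,tilt,phi=sys.argv[1],float(sys.argv[2]),float(sys.argv[3])
np.set_printoptions(suppress=True,precision=1)
T=tray_rot(YAW,tilt,phi); g=grip_pos(45,tilt,phi,YAW); out=[]
for n,(u,v) in(("top",(300,295)),("scene",(300,210))):
    c=pickle.load(open(n+k+".pkl","rb")); S=6; im=cv2.resize(c["image"],None,fx=S,fy=S,interpolation=cv2.INTER_CUBIC)
    im=np.uint8(np.clip(im.astype(float)*1.6,0,255))
    def pl(p,col): cv2.polylines(im,[np.int32((proj(c,T.apply(p)+g)+.5)*S)],True,col,1)
    pl([[105,80,-55],[-105,80,-55],[-105,-80,-55],[105,-80,-55]],(0,255,255))
    pl([[101,76,-86],[-101,76,-86],[-101,-76,-86],[101,-76,-86]],(0,255,0))
    pl([[105,8,7],[-105,8,7],[-105,-8,7],[105,-8,7]],(255,0,255))
    pl([[101,76,-74],[53,76,-74],[53,28,-74],[101,28,-74]],(255,128,0))
    cv2.imwrite(f"pics/o{k}{n[0]}.png",im[S*v-290:S*v+290,S*u-390:S*u+390])
E
python3 ov.py 5 30 45
```

```text
(no output)
```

View pics/o5s.png

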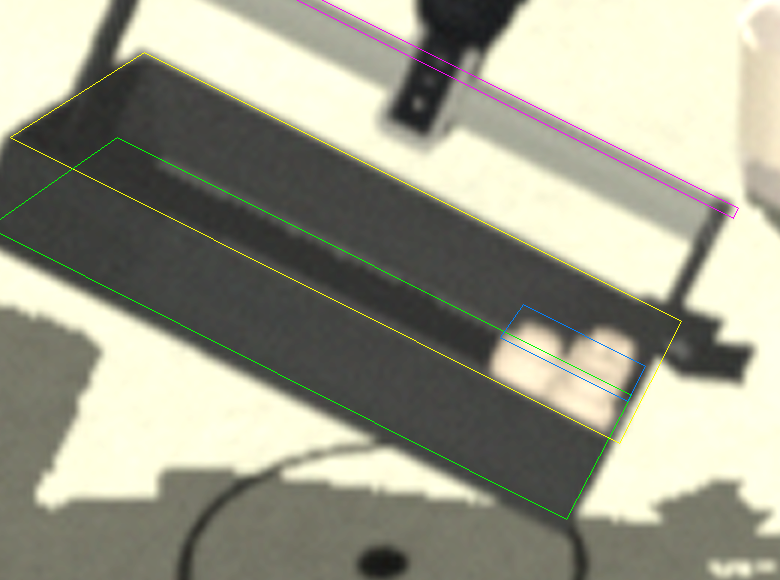

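View pics/o5t.png

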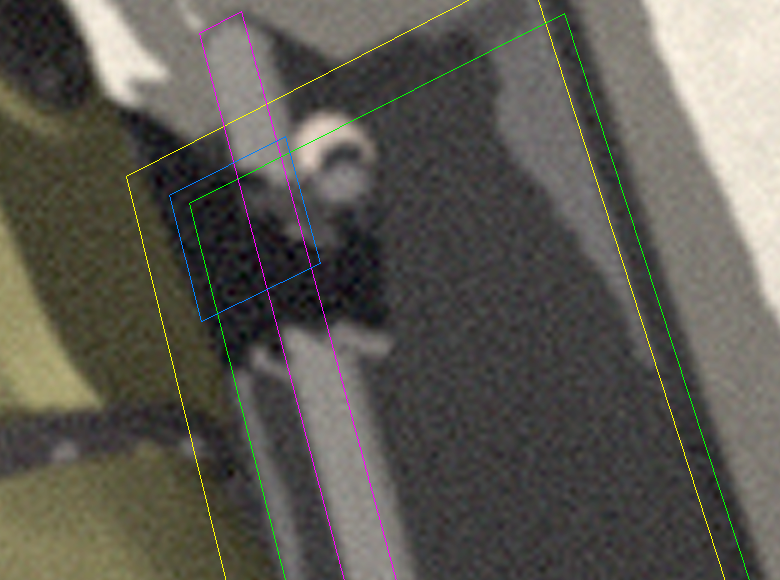

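```bash
cat > st.py <<'E'
import sys
from h import *
k,tilt,phi=sys.argv[1],float(sys.argv[2]),float(sys.argv[3])
np.set_printoptions(suppress=True,precision=0,linewidth=150)
T=tray_rot(YAW,tilt,phi); g=grip_pos(45,tilt,phi,YAW)
H=np.zeros((300,300,3),np.uint8)
for n in("scene","top"):
    c=pickle.load(open(n+k+".pkl","rb")); P=cloud(c); L=T.inv().apply((P-g).reshape(-1,3)).reshape(480,640,3)
    if n=="scene":
        # tray plane fits: floor depth
        m=(abs(L[...,0])<85)&(abs(L[...,1])<60)&(abs(L[...,2]+86)<12); X=L[m]
        A=np.c_[X[:,:2],np.ones(len(X))]; print("floor fit dz/dx,dz/dy,z0",np.round(np.linalg.lstsq(A,X[:,2],rcond=None)[0],3),len(X))
        m=(abs(L[...,0])<100)&(abs(L[...,1])<18)&(abs(L[...,2])<18); m&=c["image"].min(-1)>60
        print("bar z, y med",np.median(L[m],0))
    b=c["image"].astype(int).min(-1)
    m=(b>105)&(abs(L[...,0])<110)&(abs(L[...,1])<90)&(L[...,2]>-92)&(L[...,2]<-55)
    print(n,m.sum()); q=L[m]
    for p in q: cv2.circle(H,(int(150+p[0]*1.3),int(150-p[1]*1.3)),1,(0,255,255) if n=="scene" else (255,100,0),-1)
    if m.sum():
        N,lab=cv2.connectedComponents(m.astype(np.uint8))
        for i in range(1,N):
            j=lab==i
            if j.sum()>5: print(j.sum(),L[j].min(0),L[j].mean(0),L[j].max(0))
cv2.rectangle(H,(int(150-101*1.3),int(150-76*1.3)),(int(150+101*1.3),int(150+76*1.3)),(0,255,0),1)
cv2.imwrite(f"pics/m{k}.png",cv2.resize(H,(600,600),interpolation=cv2.INTER_NEAREST))
E
python3 st.py 5 30 45
```

```text
floor fit dz/dx,dz/dy,z0 [  0.  -0. -82.] 460
bar z, y med [ 7. -9.  1.]
scene 250
206 [ 56.  -0. -84.] [ 79.  22. -73.] [ 98.  65. -66.]
top 29
28 [ 85.   6. -76.] [ 92.  15. -69.] [100.  22. -66.]
```

View pics/m5.png

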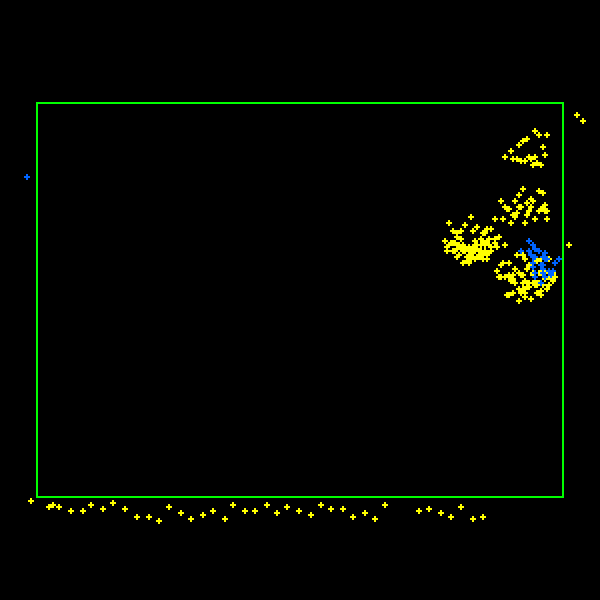

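Depth in tray axes: three stoppers are in a column on the +x wall, at y ≈ 64, 40 and 16. The fourth is wedged at (66, 25). The tray's attitude matches the prediction. I'll swing the downhill direction towards +y and back to pack them tighter.

```bash
python3 - <<'E'
from h import *
go(45,28,80,1.0)
go(45,28,110,1.0)
bot.dwell(.3); snap("6")
go(45,30,48,1.3)
bot.dwell(.4); snap("7")
E
python3 st.py 6 28 110; python3 st.py 7 30 48;python3 ov.py 7 30 48
python3 -c "
import cv2,numpy as np
cv2.imwrite('pics/m67.png',np.hstack([cv2.resize(cv2.imread(f'pics/m{k}.png'),(400,400)) for k in (6,7)]))"
```

```text
28 80 clk 23.37 [502.9 201.5 170.1] [ 0.1 -0.4 -3.9] [0.66 0.18 0.01] w 14.5
28 110 clk 24.51 [491.8 196.3 176.6] [ 0.1  0.4 -5.1] [ 0.5   0.54 -0.05] w 14.2
30 48 clk 26.36 [516.  201.7 187.9] [-0.4 -0.  -5.1] [ 0.67 -0.26 -0.03] w 14.5
floor fit dz/dx,dz/dy,z0 [0. 0. 0.] 0
bar z, y med [  9. -10.   0.]
scene 56
18 [ 54.  54. -70.] [ 63.  64. -68.] [ 71.  77. -67.]
20 [ 55. -85. -91.] [ 73. -82. -90.] [ 92. -80. -89.]
10 [-52. -86. -90.] [-43. -82. -90.] [-33. -78. -89.]
top 285
91 [ 80.   4. -86.] [ 88.  15. -73.] [ 96.  32. -66.]
194 [ 50.  47. -89.] [ 76.  64. -73.] [103.  78. -55.]
floor fit dz/dx,dz/dy,z0 [  0.  -0. -84.] 399
bar z, y med [  7. -10.   1.]
scene 226
187 [ 54.   1. -84.] [ 77.  38. -73.] [ 97.  71. -66.]
top 49
46 [ 85.   4. -78.] [ 90.  13. -70.] [ 99.  21. -66.]
```

View pics/m67.png

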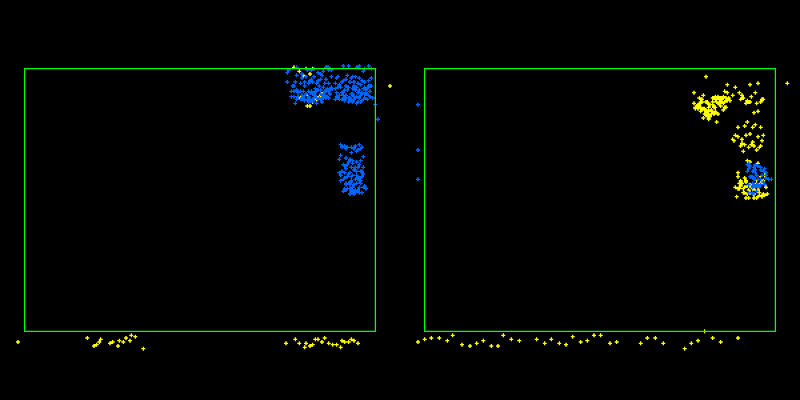

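View pics/o7s.png

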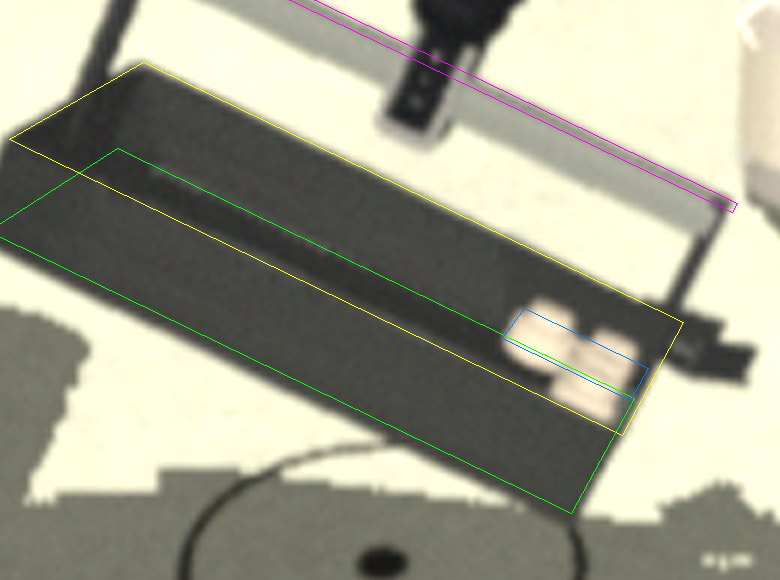

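```bash
python3 - <<'E'
from h import *
bot.dwell(.3)
s=bot.read_state(); print(s["clock"],s["ee_pos"],abs(s["qvel"]).max(),s["ft_force"],s["grip_width"])
snap("8")
b=cv2.imread("pics/scene8.png")[195:245,300:370]
cv2.imwrite("pics/zz8.png",np.uint8(np.clip(cv2.resize(b,None,fx=10,fy=10,interpolation=cv2.INTER_CUBIC)*1.2,0,255)))
E
python3 st.py 8 30 48
```

```text
27.1583 [516.11629087 201.67105218 187.78081276] 0.0013835748397179894 [ 0.29069393  0.19773996 -4.42395052] 14.39184125101614
floor fit dz/dx,dz/dy,z0 [  0.  -0. -84.] 398
bar z, y med [  8. -10.   1.]
scene 223
184 [ 54.  -1. -84.] [ 77.  37. -73.] [ 97.  69. -66.]
top 49
46 [ 82.   5. -78.] [ 90.  13. -70.] [ 99.  24. -65.]
```

View pics/zz8.png

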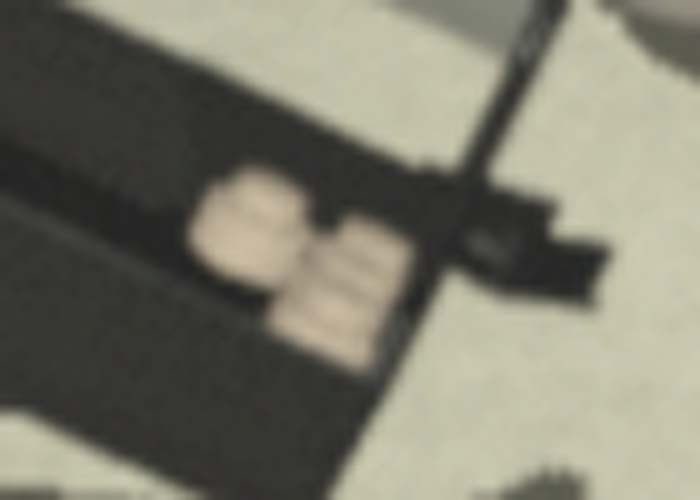

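View pics/scene8.png

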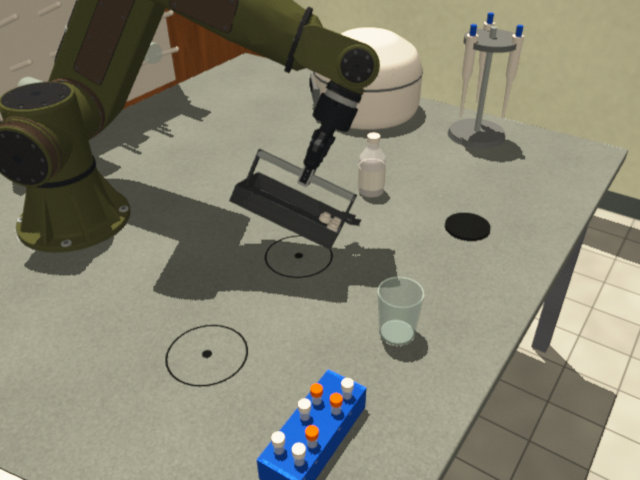

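Zoom: three stoppers overlap in the column by the spout wall, near (370,235), (350,270) and (325,320). The fourth is beside them at (255,225). Nothing lies on the bench, and the beaker, bottle and rack are where they were. The arm is still.

```bash
python3 -c "
from rig import bot
print(bot.finish_job())"
```

```text
the job is handed in; nothing more can be done
None
```

I handed the job in at about 27 s. The arm is holding the tray still, tipped 30° towards the spout corner, above the goal ring with all four stoppers in that corner.

**What I did**
- **Grip and slide:** I gripped the bar at its middle with 90 N and slid the tray to the ring. The bench pushed up with about 8 N at each of the three points I checked, so the tray was not lifted.
- **Centring:** the camera overlays showed it centred on the ring to within about 2 mm.
- **Lift and tip:** I lifted it 45 mm and tipped it in stages, swinging the slope back and forth to bunch the stoppers. The final tilt is 30°, with the lowest point of the tray planned at about 45 mm above the bench.

**Last checks**
- **Stillness and grip:** joint speeds were about 0.001 rad/s. The grip was steady and the tray had not slipped: its floor matches the planned tilt.
- **Bystanders:** nothing fell onto the bench, and the beaker, bottle and rack look untouched.
- **Stoppers:** they touch each other in an L, with three along one wall and one along the other. The farthest is about 60 mm from the corner point. One attempt to pack them tighter freed a wedged stopper but did not bring that one closer.
- **Position over the ring:** because the tray is tipped, its underside centre is about 20 mm to one side of the ring's centre and the grip about 25 mm to the other.

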